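# Change the slicer over from the grating disc to the slicing disc

## Task

Change the slicing machine over from grating to slicing: pull the grating disc up off the leaning drive shaft and lay it gently, flat and finger bar up, inside the shallow steel wash-up tray. Then take the slicing disc from the dark wooden board, turn it until its splines line up with those of the shaft, and slide it down the shaft until it is fully home on the shoulder. Let go of both discs, and leave the steel tin, the plastic tub and the clay bowl where they stand.

Things in the scene. Friction and masses are not known exactly. Their poses are not given: they have to be found in the camera images.
- machine: slicing machine, fixed: grey housing 235 by 205 mm, round aluminium deck (184 mm across, 14 mm rim) sloping 30 degrees down to the front (-x), hood taken off. Origin: centre of the footprint, on the counter; the deck's centre is 160 mm above it. The drive shaft stands on the deck's centre, square to it, so it leans 30 degrees (0.524 rad) from vertical towards the machine's -x
- drive_shaft (a joint): angle of the drive shaft about its own axis, rad, anticlockwise positive seen from its free end; at 0 one spline points straight up the slope. The gear motor holds the shaft: about 0.35 N m turns it, and it stays where it is left
- shaft_seat (a point): on the shaft's axis, on the steel shoulder (48 mm across, 20 mm above the deck) on which a disc's underside rests when fully home. z: up along the leaning shaft; x: towards one spline (turns with the shaft). A disc fits in six positions: its x in line with this x give or take a multiple of 60 degrees, with 5 degrees of play to either side and about 1.5 mm clearance
- shaft_tip (a point): free end of the drive shaft, 23 mm above shaft_seat along the axis. The shaft has six splines 60 degrees apart, 5 mm wide, 33 mm across their tips, from the shoulder to 18 mm above it, their upper ends tapered over 4 mm; above them a plain nose 23 mm across. Axes as for shaft_seat
- grating_grip (a point): the grating disc: aluminium, 151 mm across, 4 mm thick, its face covered with small raised teeth, with a black hub 52 mm across in its middle, about 0.2 to 0.4 kg. On the hub stands a finger bar to pinch across its 16 mm thickness: 50 mm long (along x), 16 mm thick (along y), 29 to 70 mm above the flat underside. This point: in the bar, on the disc's axis, 55 mm above the underside. z: disc axis, away from the underside. At the start fully home on the shaft.
- grating_socket (a point): centre of the grating disc's underside, at the mouth of the drive socket: bore 36 mm across, 25 mm deep, with six inward splines 60 degrees apart (a groove between two of them lies towards the disc's +x), 6 mm wide, 20 mm tall, 26 mm across their tips. Axes as for grating_grip
- slicing_grip (a point): the slicing disc: aluminium, 151 mm across, 4 mm thick, smooth with two long blades, with a black hub 52 mm across in its middle, about 0.2 to 0.4 kg. On the hub stands a finger bar to pinch across its 16 mm thickness: 50 mm long (along x), 16 mm thick (along y), 29 to 70 mm above the flat underside. This point: in the bar, on the disc's axis, 55 mm above the underside. z: disc axis, away from the underside. At the start flat on the dark wooden board.
- slicing_socket (a point): centre of the slicing disc's underside, at the mouth of the drive socket: bore 36 mm across, 25 mm deep, with six inward splines 60 degrees apart (a groove between two of them lies towards the disc's +x), 6 mm wide, 20 mm tall, 26 mm across their tips. Axes as for slicing_grip
- tray: shallow open tray of sheet steel for washing-up, fixed: 206 by 206 mm outside, 198 mm square inside, walls 4 mm thick and 20 mm high, floor 4 mm thick. Origin: centre of its underside, on the counter; sides along x and y
- board: dark wooden cutting board, fixed, 200 by 200 mm, 14 mm thick. Origin: centre of its underside, on the counter
- tin: bystander: steel mixing tin, open at the top, 88 mm across, 150 mm tall, standing on the counter. Origin: centre of its underside
- tub: bystander: white plastic tub with a black lid, 122 by 92 mm, 65 mm tall. Origin: centre of its underside
- bowl: bystander: small terracotta bowl on a stem, 70 mm across, 80 mm tall. Origin: centre of its underside

How it is judged:
By the outcome, as a careful person would: the job done as asked, in the order asked, and still so for the second after the job is handed in, with the robot touching nothing.
It also fails if it takes over 64 s, if anything falls off the work surface, if the arm or the gripper's body presses on something with over 40 N, if the wrist force passes 120 N, or if a joint passes its speed limit or range.

## Robot

A 6-joint arm with a two-finger parallel gripper is mounted at the origin on the work surface. World frame = base frame: x ahead of the robot, y to its left, z up, the work surface at z = 0. Lengths are in m, angles in rad, forces in N, time in s.
With the tool pointing down it reaches from about 0.35 to 0.975 m from the base axis. Payload 7.1 kg.
Tool frame: the origin (TCP) lies between the finger pads; the fingertips stand 17 mm ahead of it and the grasp point (between the pads) lies 2 mm behind it (manip.tips_ahead is the distance from the TCP to the fingertips, in m); z points along the fingers, x is the direction in which the jaws open and shut, and the axes are right-handed (so a half turn about z gives the same grasp; the last joint's range is limited). The gripper opens to 88 mm and grips with 3 to 60 N. Pads are 20 mm wide; open, the fingers measure 115 mm over their backs; the gripper's body (75 mm by 178 mm) begins 61 mm behind the grasp point.
Start: joints at [-1.187, 0.423, 1.63, -0, 1.089, -0.019], TCP at [0.245, -0.575, 0.24] pointing down, gripper open.
Joint ranges: [-3, 3], [-0.9, 2.11], [0.09, 2.58], [-1.31, 4.45], [0.11, 2.69], [-2.54, 2.54]. Speed limits (rad/s): [2.39, 2.39, 3.01, 3.14, 3.14, 3.14].

## Interface

Orientations are given as a rotation vector (axis times angle).
In Python, from station import manip gives the robot as it stands. The module is installed in compiled form; this text tells all that it offers.
- The arm moves only by the tool servo_tool, never from a script. Its argument "series" is a list of rows, each a list of 5 numbers: the shift along the tool's x, y, z in m, then the turn about the tool's z in degrees, then the gripper command: -1 is fully open, 1 is shut, values between are in proportion. In form: [[tx, ty, tz, turn, claw], ...]. A call has 1 to 10 rows; each row shifts and turns the commanded pose from where the row before left it, along the tool's axes as they then stand; what a row does not reach is not made up. A row lasts 1/12 s, in which the tool goes at most 41.7 mm and 7.16 degrees, less where a joint would pass 70% of its speed; a pose out of reach is approached as far as the arm can. A call with a gripper value outside its range is refused whole. The fingers move at their own pace and stop on an object; "newtons" is the grip in N (left out, the last holds). Time passes only in rows, so rows that do not move let the fingers close. It gives the time, the measured TCP pose, the force and the opening at its end, in the units of the state.
- manip.state(): the state, without advancing time (a new reading comes with each control period).
- manip.grab_frame(name): name is "side" or "top" or "wrist"; returns (picture, depth): 480x640x3 uint8, blue, green, red; 480x640 float32, m along the optical axis (not along the pixel's ray), 0 where there is no reading.
- manip.get_calibration(name): a dict with "fov_y" (degrees; the focal length in pixels is half the picture's height over the tangent of half this angle, whatever the lens; pixels are square), "cx", "cy" (the principal point, pixels), "k1" (the pictures are not rectified: a ray, as slopes to the right and down, at radius r is drawn at 1 + k1 r^2 times it, then the intrinsics apply), "rvec" (rotation vector, rad) and "tvec" (3), from world to camera coordinates, as OpenCV has them. Camera axes: x right, y down, z forward; pixel columns grow to the right and rows downward; lengths in m; the calibration is good to about 2 mm. A picture is of the moment at which its call begins: read the wrist's pose just before it. get_calibration takes no time and is no camera call; for the wrist camera it gives the pose at the moment of the call.
- manip.sign_off(): hands the job in, once; it reports no verdict.
The state is a dict: "time": time; "q": joint angles; "dq": joint speeds; "joint_efforts": joint torques, N m; "ee_pos": TCP position; "orientation": TCP orientation; "wrist_force": force on the tool from outside, world axes, zero at the start; "torque": the same for the moment, N m; "grip_width": finger opening in m.
Only numpy, scipy, OpenCV 4.12 (cv2) and the standard library are available. Lean on these libraries where they do the work, as an engineer would, in place of code of your own. Each camera call takes 0.05 s, during which the arm holds its last target. There are 200 camera calls.

## Working session

There is one attempt and no reset: what is moved stays moved. The work goes in short steps, Python scripts to look and compute and a tool call to move; the robot and the scene stay as the last step left them, time stands still between calls to the robot, and variables do not carry over. Pictures are saved under pics/ and viewed, about 8 in all and at most 12, crops included, and the job is handed in when it is done.

Besides the shell and the picture viewer there is one more tool, called as name(argument=value, ...), one argument or row to a line, values as JSON. servo_tool: Moves the arm, as the interface text tells. Its arguments: {"type":"object","properties":{"series":{"type":"array","items":{"type":"array","items":{"type":"number"}}},"newtons":{"type":"number"}},"required":["series"]}

```bash
mkdir -p pics; cat > h.py <<'E'
import numpy as np, cv2
from station import manip
from scipy.spatial.transform import Rotation as R
def cal(n):
    c=manip.get_calibration(n); f=240/np.tan(np.radians(c['fov_y'])/2)
    return f,c['cx'],c['cy'],c['k1'],R.from_rotvec(np.ravel(c['rvec'])).as_matrix(),np.ravel(c['tvec'])
def ray(C,uv):
    f,cx,cy,k,Rm,t=C; uv=np.atleast_2d(uv).astype(float)
    d=(uv-[cx,cy])/f; s=d.copy()
    for _ in range(15): s=d/(1+k*(s**2).sum(1,keepdims=True))
    return -Rm.T@t, np.c_[s,np.ones(len(s))]@Rm
def onz(C,uv,z):
    o,d=ray(C,uv); return o+d*((z-o[2])/d[:,2])[:,None]
def pts(C,dep,uv):   # uv int pixels -> world by depth
    uv=np.atleast_2d(uv).astype(int); o,d=ray(C,uv); return o+d*dep[uv[:,1],uv[:,0]][:,None]
def proj(C,P):
    f,cx,cy,k,Rm,t=C; p=np.atleast_2d(P)@Rm.T+t; s=p[:,:2]/p[:,2:]
    return s*(1+k*(s**2).sum(1,keepdims=True))*f+[cx,cy]
def snap(n,tag):
    C=cal(n); im,d=manip.grab_frame(n); cv2.imwrite(f'pics/{tag}.png',im); np.savez(f'{tag}.npz',im=im,d=d,**{k:np.array(v) for k,v in zip(['f','cx','cy','k','R','t'],C)}); return C,im,d
def load(tag):
    z=np.load(tag+'.npz'); return tuple(z[k] if z[k].ndim else float(z[k]) for k in ['f','cx','cy','k','R','t']),z['im'],z['d']
E
python3 - <<'E'
from h import *
for n in ['side','top']:
    C,im,d=snap(n,n+'0'); print(n,-C[4].T@C[5],C[0],C[3],(d>0).mean())
s=manip.state(); print({k:np.round(v,3) for k,v in s.items()}); print(R.from_rotvec(s['orientation']).as_matrix().round(3))
E
```

```text
side [0.46551317 0.84221767 0.72709256] 481.01938834985157 -0.08801675625413147 0.9960091145833333
top [ 0.23824693 -0.01164381  1.73722057] 623.3162409707329 -0.03410739247161338 0.9961263020833333
{'time': np.float64(0.1), 'q': array([-1.187,  0.424,  1.631, -0.   ,  1.089, -0.019]), 'dq': array([-0.001, -0.001, -0.001, -0.   , -0.001,  0.001]), 'joint_efforts': array([-0.0000e+00, -5.4561e+01, -2.7432e+01,  6.4000e-02,  1.9000e-02,
       -0.0000e+00]), 'ee_pos': array([ 0.245, -0.575,  0.239]), 'orientation': array([-2.620e+00,  1.732e+00,  2.000e-03]), 'wrist_force': array([ 0.831, -0.122,  0.444]), 'torque': array([-0.001, -0.005, -0.011]), 'grip_width': np.float64(0.088)}
[[ 0.392 -0.92  -0.001]
 [-0.92  -0.392  0.001]
 [-0.001 -0.    -1.   ]]
```

View pics/top0.png

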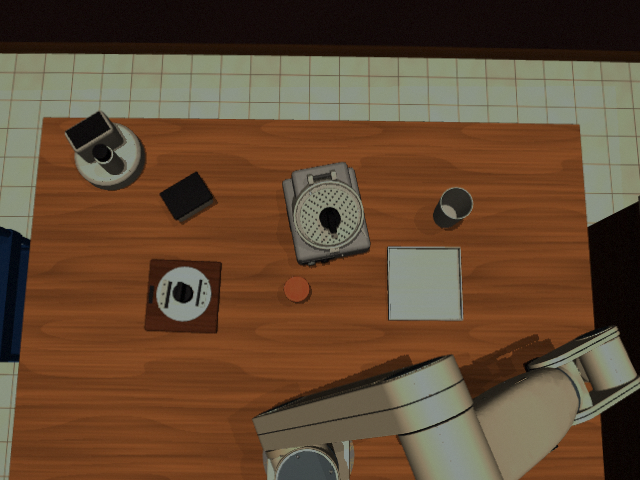

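View pics/side0.png

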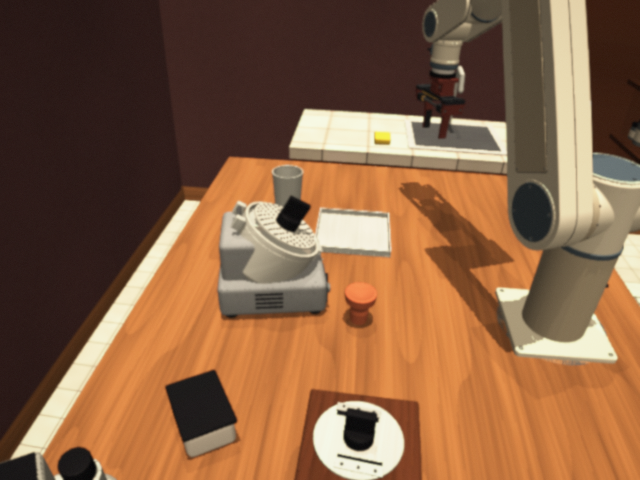

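```bash
python3 - <<'E'
from h import *
C,im,d=load('top0')
for n,p in dict(bar=(330,215),barlow=(334,234),disc1=(330,185),disc2=(310,240),slic=(183,292),tray=(425,284),trayc1=(389,249),trayc2=(461,319),tin=(453,208),bowl=(297,289),tub=(188,197)).items(): print(n,pts(C,d,p).round(3))
C,im,d=load('side0'); print(proj(C,[[0,0,0]]))
E
```

```text
bar [[ 0.598 -0.048  0.251]]
barlow [[ 0.57  -0.061  0.156]]
disc1 [[ 0.689 -0.049  0.199]]
disc2 [[0.559 0.001 0.131]]
slic [[0.425 0.341 0.066]]
tray [[ 0.462 -0.322  0.006]]
trayc1 [[ 0.56  -0.221  0.01 ]]
trayc2 [[ 0.364 -0.419  0.011]]
tin [[ 0.683 -0.409  0.002]]
bowl [[0.436 0.035 0.07 ]]
tub [[0.692 0.343 0.054]]
[[551.74919771 324.08178773]]
```

```bash
cat >> h.py <<'E'
def tool():
    s=manip.state(); return np.array(s['ee_pos']),R.from_rotvec(s['orientation']).as_matrix()
def plan(target,yaw=None):  # world TCP target, world yaw (deg) of tool x (mod 180): prints turn then shift in tool axes after that turn
    p,M=tool(); a=np.degrees(np.arctan2(M[1,0],M[0,0])); t=0
    if yaw is not None: t=-((yaw-a+90)%180-90)
    M2=M@R.from_euler('z',t,degrees=True).as_matrix()
    dl=np.array(target)-p
    print('toolx yaw %.1f turn %.1f'%(a,t),'shift mm before turn',(M.T@dl*1e3).round(1),'after turn',(M2.T@dl*1e3).round(1))
E
python3 - <<'E'
from h import *
C=cal('wrist'); p,M=tool(); o=-C[4].T@C[5]; print('cam in tool',M.T@(o-p),'\n',(C[4]@M).round(3),C[0])
plan([0.52,-0.06,0.42],98)
E
```

```text
cam in tool [ 9.72934386e-05 -7.70783793e-02 -1.46198458e-01] 
 [[ 1.    -0.001  0.   ]
 [ 0.001  0.96  -0.281]
 [ 0.     0.281  0.96 ]] 396.7242892764959
toolx yaw -66.9 turn 15.1 shift mm before turn [-365.8 -454.8 -180.5] after turn [-471.5 -344.  -180.5]
```

servo_tool(
  series=[
    [0, -0.01, -0.04, 0, -1],
    [0, -0.01, -0.04, 7, -1],
    [-0.01, -0.01, -0.036, 7, -1],
    [-0.035, -0.02, 0, 1, -1],
    [-0.035, -0.02, -0.008, 0, -1],
    [-0.035, -0.02, -0.008, 0, -1],
    [-0.035, -0.02, -0.008, 0, -1],
    [-0.035, -0.02, -0.008, 0, -1],
    [-0.035, -0.02, -0.008, 0, -1],
    [-0.035, -0.02, -0.008, 0, -1],
  ],
)

```text
time: 0.93
ee_pos: [0.3738, -0.2903, 0.4038]
orientation: [-2.372, 2.06, 0.0]
wrist_force: [0.5, -0.3, -0.3]
grip_width: 0.088
```

servo_tool(
  series=[
    [-0.035, -0.02, 0, 0, -1],
    [-0.035, -0.02, 0, 0, -1],
    [-0.035, -0.02, 0, 0, -1],
    [-0.035, -0.025, 0, 0, -1],
    [-0.035, -0.025, 0, 0, -1],
    [-0.035, -0.025, 0, 0, -1],
    [-0.02, -0.025, 0, 0, -1],
    [0, 0, 0, 0, -1],
  ],
)

```text
time: 1.6
ee_pos: [0.5004, -0.0417, 0.4033]
orientation: [-2.376, 2.053, 0.001]
wrist_force: [-1.1, -0.5, 0.6]
grip_width: 0.0875
```

```bash
python3 - <<'E'
from h import *
p,M=tool(); print(p)
snap('wrist','w1')
E
```

```text
[ 0.50040904 -0.04166001  0.40330586]
```

View pics/w1.png

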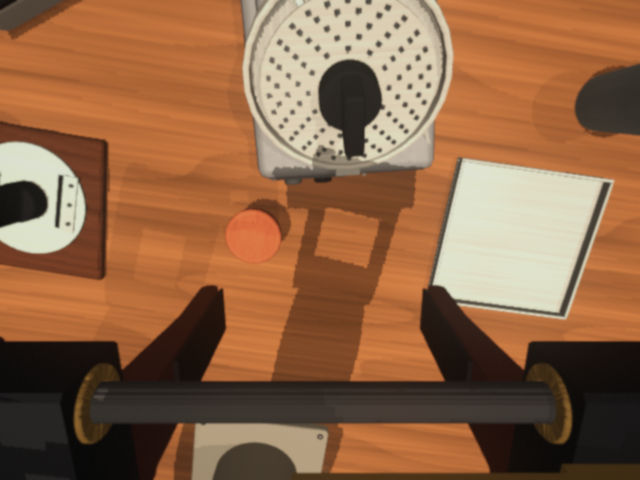

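```bash
python3 - <<'E'
from h import *
C,im,d=load('w1')
v,u=np.mgrid[0:185,235:460]; uv=np.c_[u.ravel(),v.ravel()]
P=pts(C,d,uv); P=P[(d[uv[:,1],uv[:,0]]>0)]
uv=uv[(d[uv[:,1],uv[:,0]]>0)]
g=im[uv[:,1],uv[:,0]].astype(int)
yaw=np.radians(8); 
m=(g.min(1)>120)&(P[:,2]>.1)
best=None; rng=np.random.default_rng(0); W=P[m]
for i in range(500):
    a,b,c=W[rng.choice(len(W),3)]; n=np.cross(b-a,c-a); n/=np.linalg.norm(n)+1e-12
    if n[2]<0:n=-n
    if not .8<n[2]<.93: continue
    k=abs((W-a)@n)<.002
    if best is None or k.sum()>best.sum(): best=k
Q=W[best]; c=Q.mean(0); n=np.linalg.svd(Q-c,full_matrices=False)[2][2]; n*=np.sign(n[2])
print('inl',best.sum(),len(W),'n',n.round(4),'tilt',np.degrees(np.arccos(n[2])),'downslope yaw of machine x',np.degrees(np.arctan2(-n[1],-n[0])))
h=(P-c)@n
dark=g.max(1)<90
for lo,hi in [(15,32),(35,60),(60,75)]:
    k=dark&(h>lo/1e3)&(h<hi/1e3); print(lo,hi,k.sum(),P[k].mean(0).round(4),uv[k].mean(0))
k=dark&(h>.055)&(h<.075); B=P[k]; print('top h',np.percentile(h[k],[10,50,90]))
# in-plane coordinates: e1 upslope
e1=-n[2]*n+0; e1=np.array([0,0,1])-n[2]*n; e1/=np.linalg.norm(e1); e2=np.cross(n,e1)
q=np.c_[(B-c)@e1,(B-c)@e2].astype(np.float32); r=cv2.minAreaRect(q*1000); print('bar top rect (mm, upslope/left)',r)
hub=dark&(h>.012)&(h<.03); q=np.c_[(P[hub]-c)@e1,(P[hub]-c)@e2]; print('hub',q.min(0),q.max(0))
dk=Q; q=(np.c_[(Q-c)@e1,(Q-c)@e2]*1000).astype(np.float32); print('disc circ',cv2.minEnclosingCircle(q)); print('c',c,'e1',e1,'e2',e2)
E
```

```text
inl 16764 21935 n [-0.4916 -0.1031  0.8647] tilt 30.15391421876828 downslope yaw of machine x 11.842659105636034
15 32 1952 [ 0.605  -0.0469  0.2065] [347.85348361  94.97694672]
35 60 400 [ 0.6047 -0.0468  0.2335] [349.88   92.595]
60 75 1274 [ 0.5826 -0.0532  0.2406] [353.93092622 124.04474097]
top h [0.06242385 0.06555544 0.06660923]
bar top rect (mm, upslope/left) ((-12.355944633483887, -0.1068582534790039), (16.079296112060547, 49.189491271972656), 89.96764373779297)
hub [-0.03660344 -0.02592199] [0.01383696 0.02527096]
disc circ ((-13.72165584564209, 0.005498822312802076), 76.03587341308594)
c [ 0.62268786 -0.04498667  0.18874694] e1 [0.84627431 0.1774536  0.50232461] e2 [-0.2052248   0.97871486  0.        ]
```

```bash
python3 - <<'E'
from h import *
plan([.5870,-.0525,.2245],101.84)
E
```

```text
toolx yaw -81.7 turn -3.5 shift mm before turn [ 21.7 -86.  178.5] after turn [ 26.9 -84.5 178.5]
```

servo_tool(
  series=[
    [0, 0, 0, -3.5, -1],
    [0.009, -0.028, 0, 0, -1],
    [0.009, -0.028, 0.02, 0, -1],
    [0.009, -0.0285, 0.025, 0, -1],
    [0, 0, 0.035, 0, -1],
    [0, 0, 0.035, 0, -1],
    [0, 0, 0.03, 0, -1],
    [0, 0, 0.02, 0, -1],
    [0, 0, 0.0135, 0, -1],
    [0, 0, 0, 0, -1],
  ],
)

```text
time: 2.48
ee_pos: [0.5834, -0.0561, 0.2217]
orientation: [2.43, -1.985, -0.009]
wrist_force: [0.3, -0.1, -0.5]
grip_width: 0.0878
```

```bash
python3 - <<'E'
from h import *
plan([.5870,-.0525,.2245],101.84)
E
```

```text
toolx yaw -78.5 turn -0.3 shift mm before turn [-2.8 -4.3 -2.9] after turn [-2.8 -4.3 -2.9]
```

servo_tool(
  series=[
    [-0.003, -0.004, -0.003, 0, -1],
    [0, 0, 0, 0, 0.5],
    [0, 0, 0, 0, 1],
    [0, 0, 0, 0, 1],
    [0, 0, 0, 0, 1],
    [0, 0, 0, 0, 1],
    [0, 0, 0, 0, 1],
  ],
  newtons=40,
)

```text
time: 3.07
ee_pos: [0.5896, -0.0514, 0.2285]
orientation: [-2.434, 1.986, -0.001]
wrist_force: [-0.1, -0.6, 0.2]
grip_width: 0.051
```

```bash
python3 - <<'E'
from h import *
s=manip.state(); print(s['grip_width'],s['wrist_force'],s['torque'])
plan([.5870,-.0525,.2245],101.84)
p,M=tool(); n=np.array([-.4916,-.1031,.8647]); print('axis in tool',M.T@n)
E
```

```text
0.05098552818735365 [-0.11676508 -0.60073727  0.24018757] [0.00564   0.0405638 0.0291358]
toolx yaw -78.4 turn -0.3 shift mm before turn [0.6 2.7 4. ] after turn [0.6 2.7 4. ]
axis in tool [ 0.00242854  0.5019138  -0.86491786]
```

servo_tool(
  series=[
    [0, 0, 0, 0, 1],
    [0, 0, 0, 0, 1],
    [0, 0, 0, 0, 1],
    [0, 0, 0, 0, 1],
    [0, 0, 0, 0, 1],
    [0, 0, 0, 0, 1],
  ],
  newtons=40,
)

```text
time: 3.57
ee_pos: [0.5893, -0.0514, 0.2279]
orientation: [2.434, -1.986, -0.001]
wrist_force: [0.1, -0.4, -1.6]
grip_width: 0.0156
```

```bash
python3 - <<'E'
from h import *
s=manip.state(); print(s['grip_width'],s['wrist_force'],s['torque'])
plan([.5870,-.0525,.2245],101.84)
E
```

```text
0.015591869102029948 [ 0.05609873 -0.42931006 -1.58320899] [-0.03083238  0.04097863  0.04305831]
toolx yaw -78.4 turn -0.3 shift mm before turn [0.6 2.5 3.5] after turn [0.6 2.5 3.5]
```

servo_tool(
  series=[
    [0, 0.0025, -0.0043, 0, 1],
    [0, 0.005, -0.0087, 0, 1],
    [0, 0.005, -0.0087, 0, 1],
    [0, 0.005, -0.0087, 0, 1],
    [0, 0.005, -0.0087, 0, 1],
    [0, 0.005, -0.0087, 0, 1],
    [0, 0, 0, 0, 1],
    [0, 0, 0, 0, 1],
  ],
  newtons=40,
)

```text
time: 4.23
ee_pos: [0.5627, -0.057, 0.277]
orientation: [-2.433, 1.986, -0.002]
wrist_force: [-1.3, -0.1, -3.0]
grip_width: 0.0158
```

```bash
python3 - <<'E'
from h import *
s=manip.state(); print(s['grip_width'],s['wrist_force'],s['torque'])
snap('side','s1')
C,im,d=snap('top','t1')
# tray corners: steel inner floor
m=(im.min(2)>120).astype(np.uint8); m[:, :375]=0; m[:,480:]=0; m[:235]=0; m[335:]=0
c=max(cv2.findContours(m,0,2)[0],key=cv2.contourArea); r=cv2.minAreaRect(c); b=cv2.boxPoints(r); w=onz(C,b,.01); print(w.round(4),w.mean(0),np.linalg.norm(w[0]-w[1]),np.linalg.norm(w[1]-w[2]))
E
```

```text
0.015814384382256342 [-1.31227904 -0.08672118 -3.04144897] [0.02945204 0.0462266  0.01687939]
[[ 0.5595 -0.2214  0.01  ]
 [ 0.5617 -0.4173  0.01  ]
 [ 0.367  -0.4112  0.01  ]
 [ 0.3654 -0.2193  0.01  ]] [ 0.46340629 -0.31729705  0.01      ] 0.19594072929522321 0.19479630167196935
```

View pics/s1.png

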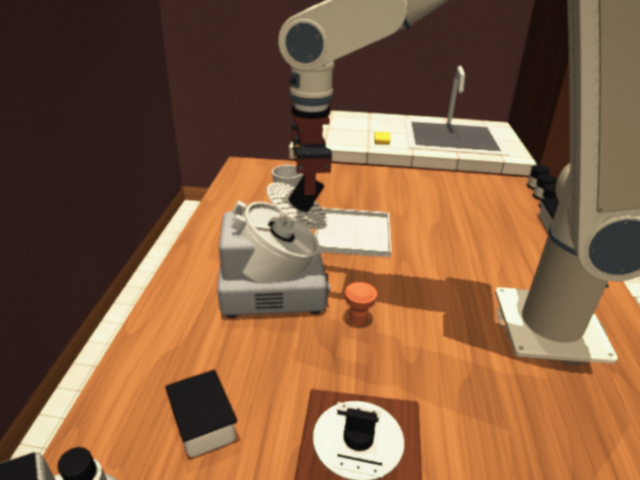

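```bash
python3 - <<'E'
from h import *
plan([.427,-.327,.13])
E
```

```text
toolx yaw -78.4 turn 0.0 shift mm before turn [237.5 187.  145.9] after turn [237.5 187.  145.9]
```

servo_tool(
  series=[
    [0, 0.005, -0.02, 0, 1],
    [0.01, 0.01, -0.025, 0, 1],
    [0.03, 0.02, -0.01, 0, 1],
    [0.033, 0.024, 0, 0, 1],
    [0.033, 0.024, 0, 0, 1],
    [0.033, 0.024, 0, 0, 1],
    [0.033, 0.024, 0.005, 0, 1],
    [0.03, 0.024, 0.02, 0, 1],
    [0.02, 0.02, 0.03, 0, 1],
    [0.0155, 0.012, 0.03, 0, 1],
  ],
)

```text
time: 5.17
ee_pos: [0.4264, -0.3282, 0.2461]
orientation: [2.432, -1.988, 0.003]
wrist_force: [0.3, 0.7, -3.9]
grip_width: 0.0158
```

servo_tool(
  series=[
    [0, 0, 0.03, 0, 1],
    [0, 0, 0.03, 0, 1],
    [0, 0, 0.03, 0, 1],
    [0, 0, 0.025, 0, 1],
    [0, 0, 0.005, 0, 1],
    [0, 0, 0, 0, 1],
    [0, 0, 0, 0, 1],
  ],
)

```text
time: 5.75
ee_pos: [0.4282, -0.326, 0.1272]
orientation: [-2.434, 1.986, -0.0]
wrist_force: [1.2, 0.6, -2.8]
grip_width: 0.0158
```

```bash
python3 - <<'E'
from h import *
s=manip.state(); print(s['grip_width'],s['wrist_force'],s['torque'])
plan([.427,-.327,.093])
C,im,d=snap('side','s2'); cv2.imwrite('pics/s2c.png',cv2.resize(im[120:300,260:500],(720,540)))
E
```

```text
0.01580017098067528 [ 1.23870758  0.61556215 -2.80921724] [-0.01536227  0.05579451 -0.00960699]
toolx yaw -78.4 turn 0.0 shift mm before turn [ 0.7  1.4 34.2] after turn [ 0.7  1.4 34.2]
```

View pics/s2c.png

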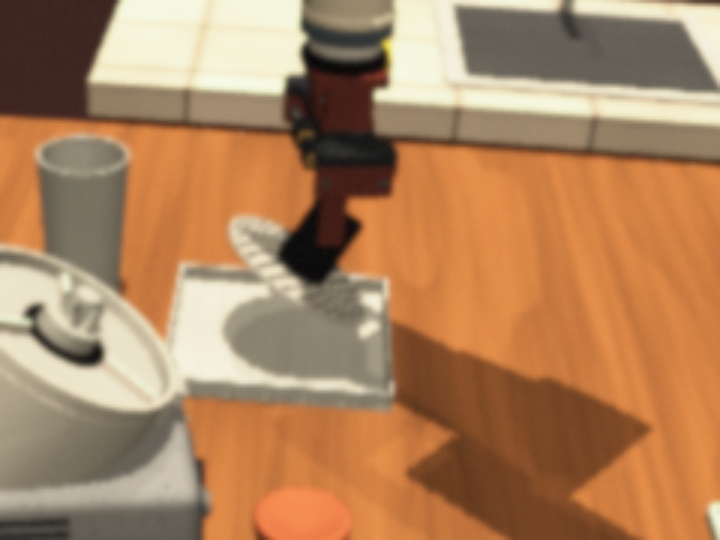

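servo_tool(
  series=[
    [0, 0, 0.017, 0, 1],
    [0, 0, 0.012, 0, 1],
    [0, 0, 0.004, 0, 1],
    [0, 0, 0.002, 0, 1],
    [0, 0, 0, 0, 1],
    [0, 0, 0, 0, 1],
  ],
  newtons=12,
)

```text
time: 6.3
ee_pos: [0.428, -0.326, 0.0923]
orientation: [-2.434, 1.986, -0.001]
wrist_force: [0.2, -0.1, -2.8]
grip_width: 0.0157
```

servo_tool(
  series=[
    [0, -0.005, 0.0028, 0, 1],
    [0, -0.005, 0.0028, 0, 1],
    [0, -0.005, 0.0028, 0, 1],
    [0, -0.0045, 0.0036, 0, 1],
    [0, -0.0045, 0.0036, 0, 1],
    [0, -0.0044, 0.0037, 0, 1],
    [0, 0, 0, 0, 1],
  ],
  newtons=12,
)

```text
time: 6.88
ee_pos: [0.4566, -0.32, 0.0718]
orientation: [-2.435, 1.985, -0.001]
wrist_force: [1.1, -0.8, -1.5]
grip_width: 0.0159
```

servo_tool(
  series=[
    [0, -0.0037, 0.004, 0, 1],
    [0, -0.0037, 0.0042, 0, 1],
    [0, -0.0037, 0.003, 0, 1],
    [0, 0, 0, 0, 1],
    [0, 0, 0, 0, 1],
  ],
  newtons=8,
)

```text
time: 7.3
ee_pos: [0.466, -0.3175, 0.0606]
orientation: [2.434, -1.986, -0.002]
wrist_force: [-0.2, -1.0, -3.2]
grip_width: 0.0158
```

```bash
python3 - <<'E'
from h import *
p,M=tool(); print(p)
C,im,d=snap('side','s3'); cv2.imwrite('pics/s3c.png',cv2.resize(im[150:300,280:480],(800,600)))
E
```

```text
[ 0.46599451 -0.31745953  0.06058532]
```

View pics/s3c.png

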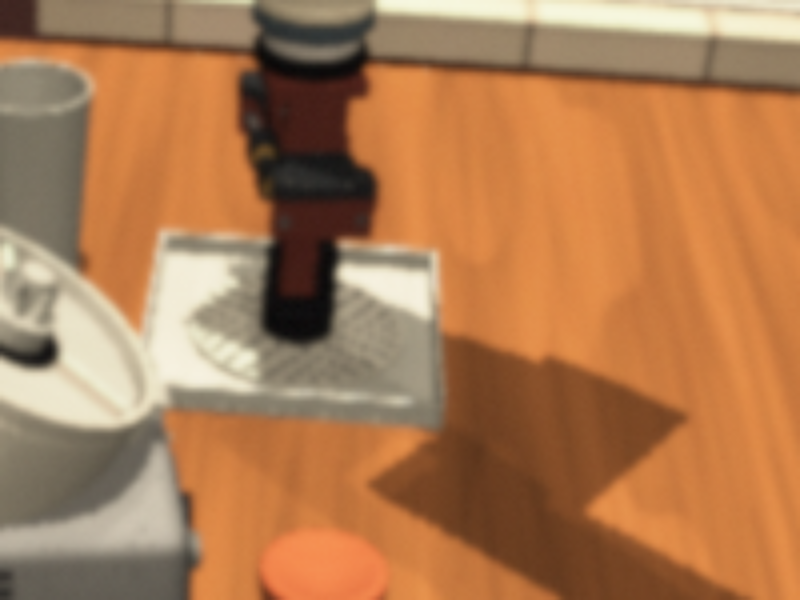

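servo_tool(
  series=[
    [0, 0, 0.0015, 0, 1],
    [0, 0, 0.001, 0, 1],
    [0, 0, 0, 0, 1],
    [0, 0, 0, 0, 1],
  ],
  newtons=5,
)

```text
time: 7.68
ee_pos: [0.4664, -0.3178, 0.059]
orientation: [-2.434, 1.986, -0.0]
wrist_force: [-1.0, 2.6, 2.4]
grip_width: 0.0161
```

servo_tool(
  series=[
    [0, 0, 0, 0, 0.3],
    [0, 0, 0, 0, 0],
    [0, 0, 0, 0, -0.5],
    [0, 0, 0, 0, -1],
    [0, 0, 0, 0, -1],
    [0, 0, -0.02, 0, -1],
    [0, 0, -0.04, 0, -1],
    [0, 0, -0.04, 0, -1],
    [0, 0, -0.04, 0, -1],
    [0, 0, -0.04, 0, -1],
  ],
)

```text
time: 8.52
ee_pos: [0.466, -0.3176, 0.2405]
orientation: [2.434, -1.986, -0.001]
wrist_force: [0.7, -0.3, -0.1]
grip_width: 0.079
```

```bash
python3 - <<'E'
from h import *
plan([.37,.33,.32],0)
C,im,d=snap('top','t2')
E
```

```text
toolx yaw -78.4 turn -78.4 shift mm before turn [-653.7  -35.9  -79.3] after turn [ -96.1 -647.6  -79.3]
```

servo_tool(
  series=[
    [-0.025, 0, -0.035, 0, -1],
    [-0.04, -0.0, -0.035, 0, -1],
    [-0.04, 0, -0.01, 0, -1],
    [-0.04, -0.003, 0, 0, -1],
    [-0.04, -0.003, 0, 0, -1],
    [-0.04, -0.003, 0, 0, -1],
    [-0.04, -0.003, 0, 0, -1],
    [-0.04, -0.003, 0, 0, -1],
    [-0.04, -0.003, 0, 0, -1],
    [-0.04, -0.003, 0, 0, -1],
  ],
)

```text
time: 9.4
ee_pos: [0.4109, 0.056, 0.3101]
orientation: [-2.433, 1.986, -0.001]
wrist_force: [1.3, 0.7, 0.6]
grip_width: 0.0879
```

servo_tool(
  series=[
    [-0.04, -0.003, 0, 0, -1],
    [-0.04, -0.003, 0, 0, -1],
    [-0.04, -0.003, 0, 0, -1],
    [-0.04, -0.003, 0, 0, -1],
    [-0.04, -0.003, 0, 0, -1],
    [-0.04, -0.003, 0, 0, -1],
    [-0.025, 0, 0, 0, -1],
    [0, 0, 0, 0, -1],
    [0, 0, 0, 0, -1],
    [0, 0, 0, 0, -1],
  ],
)

```text
time: 10.23
ee_pos: [0.3758, 0.3169, 0.3097]
orientation: [2.434, -1.985, 0.0]
wrist_force: [-1.0, -0.3, 0.1]
grip_width: 0.0879
```

```bash
python3 - <<'E'
from h import *
C,im,d=snap('wrist','w2')
p,M=tool(); print(p)
E
```

```text
[0.37599559 0.31649984 0.30978898]
```

View pics/w2.png

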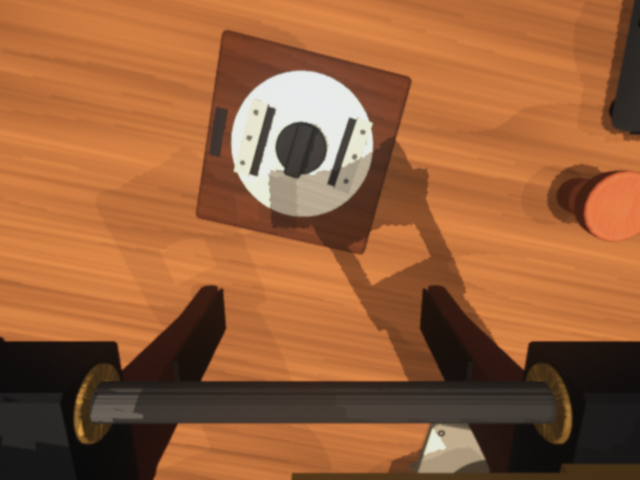

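```bash
python3 - <<'E'
from h import *
C,im,d=load('w2')
v,u=np.mgrid[60:225,220:385]; uv=np.c_[u.ravel(),v.ravel()]; P=pts(C,d,uv)
dark=im[uv[:,1],uv[:,0]].max(1)<100
for lo,hi in [(.012,.03),(.035,.05),(.07,.1)]:
    k=(P[:,2]>lo)&(P[:,2]<hi)&(dark if lo>.03 else True); print(lo,k.sum(),np.median(P[k,2]) if k.any() else 0)
k=dark&(P[:,2]>.07); q=(P[k]*1000).astype(np.float32); print('ztop',np.percentile(q[:,2],[5,50,95])); print('bar',cv2.minAreaRect(q[:,:2].copy()))
w=P[(P[:,2]>.014)&(P[:,2]<.03)&(im[uv[:,1],uv[:,0]].min(1)>140)]; 
kk=(P[:,2]>.0155)&(im[uv[:,1],uv[:,0]].min(1)>110); m=np.zeros(d.shape,np.uint8); m[uv[kk,1],uv[kk,0]]=255
c=max(cv2.findContours(m,0,2)[0],key=cv2.contourArea)[:,0]; W=onz(C,cv2.convexHull(c)[:,0],.018); print('disc',cv2.fitEllipse((W[:,:2]*1000).astype(np.float32)))
# grating disc in tray via top pic
C,im,d=load('t2'); v,u=np.mgrid[245:325,385:465]; uv=np.c_[u.ravel(),v.ravel()]; P=pts(C,d,uv); k=(P[:,2]>.05); print('gr bar',k.sum(),P[k].mean(0),P[k,2].max())
E
```

```text
0.012 24342 0.018370609480819672
0.035 1111 0.044112416929991016
0.07 955 0.08488260674226972
ztop [82.6776123  84.91899109 86.58320694]
bar ((429.2129211425781, 349.6839599609375), (21.947895050048828, 51.990047454833984), 74.87325286865234)
disc ((428.08746337890625, 350.453857421875), (150.93592834472656, 152.73245239257812), 29.96441078186035)
gr bar 4585 [ 0.37305583 -0.22365541  0.64857378] 1.7372205693131644
```

```bash
python3 - <<'E'
from h import *
plan([.4449,.3456,.064],74.9)
E
```

```text
toolx yaw -78.5 turn 26.6 shift mm before turn [-14.9 -73.5 245.7] after turn [-46.2 -59.  245.7]
```

servo_tool(
  series=[
    [0, 0, 0.015, 6.6, -1],
    [0, 0, 0.02, 6.7, -1],
    [0, 0, 0.02, 6.7, -1],
    [0, 0, 0.02, 6.6, -1],
    [-0.0154, -0.02, 0.02, 0, -1],
    [-0.0154, -0.02, 0.02, 0, -1],
    [-0.0154, -0.019, 0.02, 0, -1],
    [0, 0, 0, 0, -1],
    [0, 0, 0, 0, -1],
  ],
)

```text
time: 11.03
ee_pos: [0.4455, 0.3451, 0.1738]
orientation: [1.907, -2.493, 0.0]
wrist_force: [-0.1, -0.3, -0.7]
grip_width: 0.0881
```

```bash
python3 - <<'E'
from h import *
plan([.4449,.3456,.064],74.9)
C,im,d=snap('wrist','w3')
v,u=np.mgrid[0:330,180:460]; uv=np.c_[u.ravel(),v.ravel()]; P=pts(C,d,uv)
k=(im[uv[:,1],uv[:,0]].max(1)<100)&(P[:,2]>.076)&(P[:,2]<.09)&(np.linalg.norm(P[:,:2]-[.4285,.35],axis=1)<.04); print(k.sum(),cv2.minAreaRect((P[k,:2]*1000).astype(np.float32)))
E
```

```text
toolx yaw -105.2 turn -0.1 shift mm before turn [ -0.5   0.5 109.8] after turn [ -0.5   0.5 109.8]
1790 ((428.42578125, 349.69708251953125), (16.095277786254883, 48.49081039428711), 83.41639709472656)
```

```bash
python3 - <<'E'
from h import *
plan([.4453,.3477,.064],83.4)
E
```

```text
toolx yaw -105.1 turn -8.5 shift mm before turn [ -2.5   0.3 110.8] after turn [-2.500e+00 -1.000e-01  1.108e+02]
```

servo_tool(
  series=[
    [0, 0, 0, -4.3, -1],
    [-0.0025, 0, 0.02, -4.2, -1],
    [0, 0, 0.03, 0, -1],
    [0, 0, 0.03, 0, -1],
    [0, 0, 0.02, 0, -1],
    [0, 0, 0.01, 0, -1],
    [0, 0, 0, 0, 0],
    [0, 0, 0, 0, 1],
    [0, 0, 0, 0, 1],
    [0, 0, 0, 0, 1],
  ],
  newtons=12,
)

```text
time: 11.92
ee_pos: [0.4463, 0.3499, 0.0668]
orientation: [-2.09, 2.342, -0.0]
wrist_force: [0.1, 0.7, 0.4]
grip_width: 0.0647
```

servo_tool(
  series=[
    [0, 0, 0, 0, 1],
    [0, 0, 0, 0, 1],
    [0, 0, 0, 0, 1],
    [0, 0, 0, 0, 1],
    [0, 0, 0, 0, 1],
    [0, 0, 0, 0, 1],
    [0, 0, 0, 0, 1],
    [0, 0, 0, 0, 1],
    [0, 0, 0, 0, 1],
  ],
  newtons=12,
)

```text
time: 12.67
ee_pos: [0.4454, 0.3491, 0.065]
orientation: [2.091, -2.344, 0.0]
wrist_force: [-0.0, -0.9, -0.3]
grip_width: 0.0162
```

```bash
python3 - <<'E'
from h import *
p,M=tool(); print(p,manip.state()['wrist_force']); plan([.4453,.3477,.064],83.4)
E
```

```text
[0.44537585 0.34911995 0.06500623] [-0.02395483 -0.86501737 -0.31504851]
toolx yaw -96.5 turn 0.1 shift mm before turn [ 1.4 -0.1  1. ] after turn [ 1.4 -0.1  1. ]
```

servo_tool(
  series=[
    [0, 0, -0.005, 0, 1],
    [0, 0, -0.01, 0, 1],
    [0, 0, -0.02, 0, 1],
    [0, 0, -0.02, 0, 1],
    [0, 0, -0.02, 0, 1],
    [0, 0, -0.01, 0, 1],
    [0, 0, 0, 0, 1],
    [0, 0, 0, 0, 1],
  ],
  newtons=10,
)

```text
time: 13.33
ee_pos: [0.4455, 0.3494, 0.1505]
orientation: [-2.091, 2.343, -0.0]
wrist_force: [0.0, -0.7, -3.4]
grip_width: 0.0161
```

```bash
cat >> h.py <<'E'
def tilt(tag):  # disc plane relative to tool, wrist depth
    p,M=tool(); C,im,d=snap('wrist',tag)
    v,u=np.mgrid[0:480:2,0:640:2]; uv=np.c_[u.ravel(),v.ravel()]; P=(pts(C,d,uv)-p)@M
    g=im[uv[:,1],uv[:,0]].astype(int); k=(g.min(1)>95)&(g.max(1)-g.min(1)<45)&(np.hypot(P[:,0],P[:,1])<.13)&(abs(P[:,2])<.12); W=P[k]
    rng=np.random.default_rng(0); b=None
    for _ in range(300):
        a=W[rng.choice(len(W),3)]; n=np.cross(a[1]-a[0],a[2]-a[0]); n/=np.linalg.norm(n)+1e-12
        i=abs((W-a[0])@n)<.002
        if b is None or i.sum()>b.sum(): b=i
    Q=W[b]; c=Q.mean(0); n=np.linalg.svd(Q-c,full_matrices=False)[2][2]; n*=-np.sign(n[2])
    print('inl',b.sum(),len(W),'n tool',n.round(3),'tilt to +y %.1f  side %.1f'%(np.degrees(np.arctan2(n[1],-n[2])),np.degrees(np.arcsin(n[0]))),'c',c.round(4),'W z rng',np.percentile(W[:,2],[5,95]).round(3),'dist TCP above top face',-c@n)
    return Q,c,n
E
python3 - <<'E'
from h import *
print(manip.state()['wrist_force']); tilt('w4')
E
```

```text
[ 0.00680784 -0.72326991 -3.37715733]
inl 6527 7756 n tool [-0.002 -0.009 -1.   ] tilt to +y -0.5  side -0.1 c [-0.0013 -0.0173  0.0456] W z rng [0.041 0.047] dist TCP above top face 0.045387630110047296
```

View pics/w4.png

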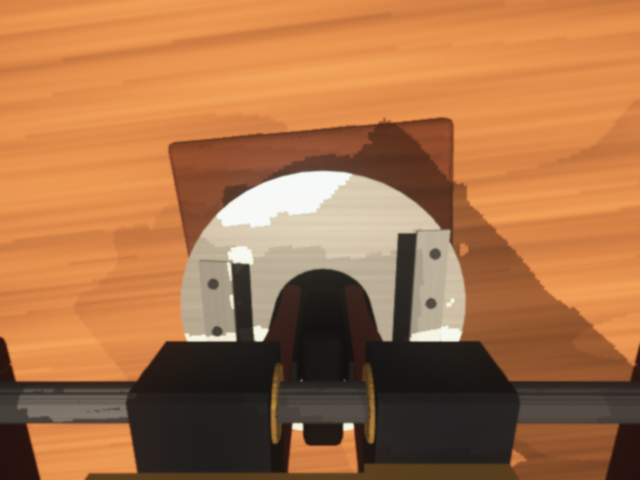

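servo_tool(
  series=[
    [0, 0, 0, 0, 1],
    [0, 0, 0, 0, 1],
    [0, 0, 0, 0, 1],
  ],
  newtons=6.5,
)

```text
time: 13.63
ee_pos: [0.445, 0.3489, 0.1491]
orientation: [2.09, -2.343, -0.0]
wrist_force: [-0.6, -0.2, -3.3]
grip_width: 0.0163
```

```bash
python3 - <<'E'
from h import *
print(manip.state()['wrist_force']); tilt('w5')
E
```

```text
[-0.5609211  -0.21298394 -3.27882538]
inl 6474 7733 n tool [ 0.001 -0.007 -1.   ] tilt to +y -0.4  side 0.0 c [-0.0022 -0.0175  0.0457] W z rng [0.041 0.047] dist TCP above top face 0.045580183294983506
```

servo_tool(
  series=[
    [0, 0, 0.015, 0, 1],
    [0, 0, 0.015, 0, 1],
    [0, 0, 0, 0, 1],
    [0, 0, 0, 0, 1],
  ],
  newtons=5,
)

```text
time: 14.02
ee_pos: [0.4449, 0.3488, 0.1192]
orientation: [2.09, -2.342, -0.0]
wrist_force: [0.7, 0.2, -3.1]
grip_width: 0.0161
```

```bash
python3 - <<'E'
from h import *
print(manip.state()['wrist_force']); tilt('w6')
E
```

```text
[ 0.65505833  0.16716879 -3.10592587]
inl 6611 7921 n tool [ 0.002  0.021 -1.   ] tilt to +y 1.2  side 0.1 c [-0.0024 -0.0188  0.0454] W z rng [0.042 0.047] dist TCP above top face 0.04581086867490397
```

servo_tool(
  series=[
    [0, 0, 0, 0, 1],
    [0, 0, 0, 0, 1],
    [0, 0, 0, 0, 1],
  ],
  newtons=4,
)

```text
time: 14.32
ee_pos: [0.4458, 0.3496, 0.1208]
orientation: [-2.091, 2.343, -0.0]
wrist_force: [0.2, 0.4, -2.8]
grip_width: 0.0162
```

```bash
python3 - <<'E'
from h import *
print(manip.state()['wrist_force']); tilt('w7')
E
```

```text
[ 0.15732006  0.38030326 -2.78778472]
inl 6614 7918 n tool [-0.002  0.018 -1.   ] tilt to +y 1.0  side -0.1 c [-0.002  -0.019   0.0454] W z rng [0.042 0.047] dist TCP above top face 0.045682223886895315
```

servo_tool(
  series=[
    [0, 0, 0.0, 0, 1],
    [0, 0, -0.006, 0, 1],
    [0, 0, 0.006, 0, 1],
    [0, 0, -0.006, 0, 1],
    [0, 0, 0, 0, 1],
  ],
  newtons=3,
)

```text
time: 14.78
ee_pos: [0.4456, 0.3494, 0.1267]
orientation: [-2.091, 2.344, -0.0]
wrist_force: [-0.3, -0.3, -2.8]
grip_width: 0.0162
```

```bash
python3 - <<'E'
from h import *
print(manip.state()['wrist_force']); tilt('w8')
E
```

```text
[-0.31627689 -0.30370352 -2.77007742]
inl 7024 8408 n tool [-0.001  0.223 -0.975] tilt to +y 12.9  side -0.1 c [-0.001  -0.0255  0.0442] W z rng [0.035 0.056] dist TCP above top face 0.048757813288033476
```

servo_tool(
  series=[
    [0, 0, 0.004, 0, 1],
    [0, 0, -0.005, 0, 1],
    [0, 0, 0, 0, 1],
  ],
  newtons=3,
)

```text
time: 15.08
ee_pos: [0.4455, 0.3493, 0.1274]
orientation: [-2.091, 2.344, 0.0]
wrist_force: [0.0, 0.2, -2.6]
grip_width: 0.0159
```

servo_tool(
  series=[
    [0, 0, 0, 0, 1],
    [0, 0, 0, 0, 1],
  ],
  newtons=15,
)

```text
time: 15.25
ee_pos: [0.4455, 0.3493, 0.1272]
orientation: [-2.091, 2.344, -0.0]
wrist_force: [-0.0, -0.4, -3.8]
grip_width: 0.0159
```

```bash
python3 - <<'E'
from h import *
print(manip.state()['wrist_force']); tilt('w9')
E
```

```text
[-0.0137331  -0.37608981 -3.78249923]
inl 7003 8451 n tool [ 0.001  0.235 -0.972] tilt to +y 13.6  side 0.0 c [-0.0019 -0.0266  0.044 ] W z rng [0.034 0.057] dist TCP above top face 0.04898983344063487
```

servo_tool(
  series=[
    [0, 0, 0, 0, 1],
    [0, 0, -0.008, 0, 1],
    [0, 0, 0.008, 0, 1],
    [0, 0, -0.006, 0, 1],
    [0, 0, 0, 0, 1],
  ],
  newtons=3,
)

```text
time: 15.72
ee_pos: [0.4455, 0.3494, 0.1335]
orientation: [-2.091, 2.344, 0.0]
wrist_force: [-0.1, 0.8, -3.3]
grip_width: 0.0156
```

servo_tool(
  series=[
    [0, 0, 0, 0, 1],
    [0, 0, 0, 0, 1],
  ],
  newtons=20,
)

```text
time: 15.88
ee_pos: [0.4455, 0.3493, 0.1332]
orientation: [-2.091, 2.344, -0.0]
wrist_force: [0.5, -1.4, -3.3]
grip_width: 0.0159
```

```bash
python3 - <<'E'
from h import *
print(manip.state()['wrist_force']); tilt('w10')
E
```

```text
[ 0.50541918 -1.42006054 -3.31951115]
inl 7040 8460 n tool [ 0.002  0.282 -0.959] tilt to +y 16.4  side 0.1 c [-0.0021 -0.0282  0.0442] W z rng [0.033 0.061] dist TCP above top face 0.050347929088155004
```

```bash
python3 - <<'E'
from h import *
for tag in ['t2','s3']:
    C,im,d=load(tag); T=np.array([.6027,-.0492,.1988]); n=np.array([-.4916,-.1031,.8647])
    uv0=proj(C,T)[0].round().astype(int); print(tag,uv0)
    v,u=np.mgrid[uv0[1]-22:uv0[1]+23,uv0[0]-22:uv0[0]+23]; uv=np.c_[u.ravel(),v.ravel()]; P=pts(C,d,uv)
    S=T-.023*n; h=(P-S)@n; e1=np.array([.846,.177,.502]); e2=np.cross(n,e1)
    r=np.hypot((P-S)@e1,(P-S)@e2)
    k=(h>.0195)&(h<.03)&(r<.025); print('nose top',k.sum(),np.median(h[k]),((P[k]-S)@e1).mean(),((P[k]-S)@e2).mean(), 'x rng',((P[k]-S)@e1).min(),((P[k]-S)@e1).max(),((P[k]-S)@e2).min(),((P[k]-S)@e2).max())
    k=(r>.035)&(r<.06); print('deck h',np.median(h[k]))
# socket centre in tool from disc extreme
for tag,ty in [('w5',0),('w10',16.4)]:
    C,im,d=load(tag); Ro=C[4].T
    # tool frame from camera: same fixed transform
    t=np.radians(ty)
    Mct=np.array([[1,-.001,0],[.001,.96,-.281],[0,.281,.96]]); 
    v,u=np.mgrid[0:340,0:640]; uv=np.c_[u.ravel(),v.ravel()]
    I=(C[0],C[1],C[2],C[3],Mct,-Mct@np.array([0,-.0771,-.1462])); P=pts(I,d,uv); g=im[uv[:,1],uv[:,0]].astype(int)
    n=np.array([0,np.sin(t),-np.cos(t)]); D=-(P@n); k=(abs(D-np.median(D[(g.min(1)>95)&(abs(P[:,0])<.08)&(abs(P[:,1]+.04)<.04)]))<.003)&(abs(P[:,0])<.1)&(g.max(1)-g.min(1)<45)
    e=np.array([0,-np.cos(t),-np.sin(t)]); q=np.c_[P[k]@e,P[k,0]]*1000
    hull=cv2.convexHull(q.astype(np.float32))[:,0]; hull=hull[hull[:,0]>20]
    A=np.c_[2*hull,np.ones(len(hull))]; s=np.linalg.lstsq(A,(hull**2).sum(1),rcond=None)[0]; print(tag,'circle c (uphill,x)',s[:2],'r',np.sqrt(s[2]+s[0]**2+s[1]**2),'max',q[:,0].max())
E
```

```text
t2 [330 218]
nose top 40 0.022715037635593488 -0.0007098712024897599 0.00029395512585484747 x rng -0.011360467168580515 0.015511047897923494 -0.01054722339212981 0.010126881742407078
deck h -0.018448403281978002
s3 [290 217]
nose top 30 0.021102683955253797 0.0010266544878543885 0.0042203826436084425 x rng -0.007567577783589955 0.01024778637357688 -0.0055325584202783745 0.015240337210876054
deck h -0.019450978697831932
w5 circle c (uphill,x) [-21.40140967   1.01082289] r 78.68011726339884 max 57.56873909726772
w10 circle c (uphill,x) [-18.70689282   0.66829519] r 76.60539453865144 max 58.15096938826361
```

```bash
python3 - <<'E'
from h import *
plan([.5859,-.0527,.2878],101.8)
E
```

```text
toolx yaw -96.5 turn -18.3 shift mm before turn [ 383.5 -185.2 -154.7] after turn [ 422.2  -55.3 -154.7]
```

servo_tool(
  series=[
    [0, 0, -0.02, 0, 1],
    [0, 0, -0.03, -4.5, 1],
    [0, 0, -0.035, -4.6, 1],
    [0, 0, -0.035, -4.6, 1],
    [0.01, -0.003, -0.03, -4.6, 1],
    [0.025, -0.004, -0.03, 0, 1],
    [0.034, -0.005, -0.01, 0, 1],
    [0.035, -0.005, 0, 0, 1],
    [0.035, -0.005, 0, 0, 1],
    [0.035, -0.005, 0, 0, 1],
  ],
  newtons=25,
)

```text
time: 16.77
ee_pos: [0.5068, 0.1826, 0.3235]
orientation: [-2.438, 1.981, -0.001]
wrist_force: [0.5, 0.6, -3.0]
grip_width: 0.0158
```

servo_tool(
  series=[
    [0.035, -0.005, 0, 0, 1],
    [0.035, -0.005, 0, 0, 1],
    [0.035, -0.005, 0, 0, 1],
    [0.035, -0.005, 0, 0, 1],
    [0.035, -0.004, 0, 0, 1],
    [0.034, -0.004, 0, 0, 1],
    [0.025, 0, 0.01, 0, 1],
    [0.014, 0, 0.015, 0, 1],
    [0, 0, 0.01, 0, 1],
    [0, 0, 0, 0, 1],
  ],
)

```text
time: 17.6
ee_pos: [0.5831, -0.0533, 0.2853]
orientation: [2.434, -1.982, -0.007]
wrist_force: [-0.3, -0.1, -2.5]
grip_width: 0.0159
```

```bash
python3 - <<'E'
from h import *
plan([.5859,-.0527,.2878],101.8); Q,c,n=tilt('w11'); plan([.5859,-.0527,.2878],101.8)
e=np.array([0,-np.cos(np.radians(16.4)),-np.sin(np.radians(16.4))]); print((Q@e).max())
C,im,d=snap('side','s4'); cv2.imwrite('pics/s4c.png',cv2.resize(im[130:310,190:430],(800,600)))
E
```

```text
toolx yaw -78.3 turn -0.1 shift mm before turn [-0.  -2.9 -2.5] after turn [-0.  -2.9 -2.5]
inl 6883 15918 n tool [ 0.005  0.29  -0.957] tilt to +y 16.8  side 0.3 c [-0.0023 -0.028   0.0444] W z rng [0.035 0.109] dist TCP above top face 0.05059069692659665
toolx yaw -78.3 turn -0.1 shift mm before turn [ 0.6 -2.3 -1.2] after turn [ 0.6 -2.3 -1.2]
0.05772942276973227
```

View pics/s4c.png

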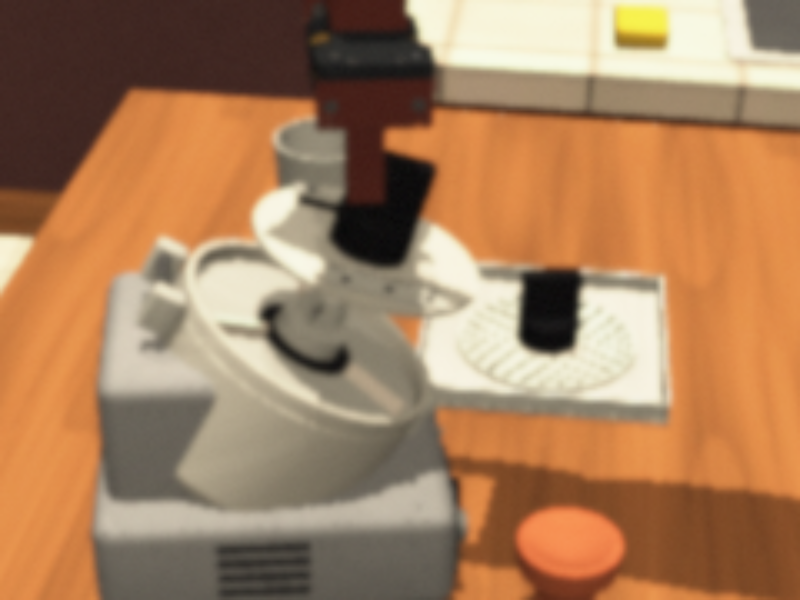

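servo_tool(
  series=[
    [0, 0, 0, 0, 1],
    [0, -0.004, 0.007, 0, 1],
    [0, -0.005, 0.008, 0, 1],
    [0, -0.005, 0.008, 0, 1],
    [0, -0.003, 0.006, 0, 1],
    [0, 0, 0, 0, 1],
    [0, 0, 0, 0, 1],
    [0, 0, 0, 0, 1],
  ],
)

```text
time: 18.37
ee_pos: [0.6014, -0.0495, 0.259]
orientation: [2.438, -1.982, -0.0]
wrist_force: [-0.5, 0.4, -2.7]
grip_width: 0.0159
```

```bash
cat >> h.py <<'E'
def where(th,g=.0562,dd=.018): # mouth centre relative to seat: along axis, upslope, left (mm)
    p,M=tool(); t=np.radians(th); s=p+M@np.array([0,dd*np.cos(t)-g*np.sin(t),dd*np.sin(t)+g*np.cos(t)-.002])
    n=np.array([-.4916,-.1031,.8647]);e1=np.array([.8463,.1775,.5023]); v=s-[.6140,-.0468,.1789]
    f=manip.state(); print('h %.1f up %.1f left %.1f'%tuple(1e3*np.array([v@n,v@e1,v@np.cross(n,e1)])),'F tool',(M.T@f['wrist_force']).round(1))
E
python3 - <<'E'
from h import *
where(16.8); plan([.5859,-.0527,.2878],101.8)
E
```

```text
h 26.9 up -0.4 left 0.0 F tool [-0.5  0.5  2.7]
toolx yaw -78.2 turn -0.0 shift mm before turn [  0.   15.8 -28.8] after turn [  0.   15.8 -28.8]
```

servo_tool(
  series=[
    [0, -0.002, 0.0035, 0, 1],
    [0, -0.002, 0.0035, 0, 1],
    [0, 0, 0, 0, 1],
    [0, 0, 0, 0, 1],
    [0, 0, 0, 0, 1],
  ],
  newtons=15,
)

```text
time: 18.78
ee_pos: [0.6052, -0.0487, 0.2521]
orientation: [2.438, -1.982, -0.0]
wrist_force: [-0.1, -0.5, -3.6]
grip_width: 0.0162
```

```bash
python3 - <<'E'
from h import *
where(16.8); print(manip.state()['torque']); tilt('w12')
E
```

```text
h 19.0 up -0.5 left -0.1 F tool [0.4 0.2 3.6]
[ 0.0248796  -0.02561375 -0.00788522]
inl 6890 17290 n tool [ 0.002  0.281 -0.96 ] tilt to +y 16.3  side 0.1 c [-0.0017 -0.029   0.0439] W z rng [0.033 0.072] dist TCP above top face 0.05024996570994967
```

servo_tool(
  series=[
    [0, 0.0025, 0, 0, 1],
    [0, 0.0025, 0, 0, 1],
    [0, 0.0025, 0.0003, 0, 1],
    [0, 0.0025, 0.0003, 0, 1],
    [0, 0.0025, 0.0004, 0, 1],
    [0, 0.0025, 0.0004, 0, 1],
    [0, 0.001, 0, 0, 1],
    [0, 0, 0, 0, 1],
    [0, 0, 0, 0, 1],
  ],
  newtons=12,
)

```text
time: 19.58
ee_pos: [0.5894, -0.052, 0.2508]
orientation: [2.437, -1.982, -0.0]
wrist_force: [1.4, 0.6, 1.0]
grip_width: 0.016
```

```bash
python3 - <<'E'
from h import *
Q,c,n=tilt('w13'); th=np.degrees(np.arctan2(n[1],-n[2])); where(th); where(30); print(manip.state()['torque'])
E
```

```text
inl 7111 17355 n tool [-0.002  0.458 -0.889] tilt to +y 27.2  side -0.1 c [ 0.0001 -0.0372  0.0388] W z rng [0.024 0.073] dist TCP above top face 0.05147932081808582
h 21.3 up -5.5 left -0.1 F tool [ 0.6 -0.3 -1. ]
h 20.4 up -2.8 left -0.1 F tool [ 0.6 -0.3 -1. ]
[ 0.05142457 -0.2696549  -0.04806773]
```

```bash
python3 - <<'E'
from h import *
Q,c,n=tilt('w14'); th=np.arctan2(n[1],-n[2]); e=np.array([0,-np.cos(th),-np.sin(th)]); m=np.sort(Q@e)[-3:]; print(m)
dd=.0755-m[-1]+.002*np.sin(th); g=-c@n+.004+.002*np.cos(th); print(dd,g); where(np.degrees(th),g,dd)
E
```

```text
inl 7065 17349 n tool [ 0.003  0.457 -0.89 ] tilt to +y 27.2  side 0.2 c [-0.0023 -0.0375  0.0386] W z rng [0.024 0.073] dist TCP above top face 0.05149493046723369
[0.0590319  0.05913238 0.05934411]
0.017069738416069662 0.057273943416260506
h 20.2 up -4.7 left -0.1 F tool [-0.1 -0.7 -1.2]
```

servo_tool(
  series=[
    [0, -0.0015, -0.0009, 0, 1],
    [0, -0.0015, -0.0009, 0, 1],
    [0, -0.001, 0.0018, 0, 1],
    [0, -0.001, 0.0018, 0, 1],
    [0, 0, 0, 0, 1],
    [0, 0, 0, 0, 1],
  ],
  newtons=15,
)

```text
time: 20.18
ee_pos: [0.5942, -0.0509, 0.2483]
orientation: [2.437, -1.981, -0.002]
wrist_force: [0.0, -0.8, -3.1]
grip_width: 0.016
```

```bash
cat >> h.py <<'E'
def chk(tag):
    Q,c,n=tilt(tag); th=np.arctan2(n[1],-n[2]); e=np.array([0,-np.cos(th),-np.sin(th)]); m=(Q@e).max()
    dd=.0755-m+.002*np.sin(th); g=-c@n+.004+.002*np.cos(th); print('dd,g',dd,g); where(np.degrees(th),g,dd); print(manip.state()['torque'])
E
python3 - <<'E'
from h import *
chk('w15')
E
```

```text
inl 7221 17263 n tool [ 0.001  0.453 -0.892] tilt to +y 26.9  side 0.1 c [-0.0014 -0.0374  0.0386] W z rng [0.023 0.07 ] dist TCP above top face 0.05137835013599425
dd,g 0.01677367949634708 0.05716156560898303
h 15.9 up -1.5 left 0.1 F tool [ 0.  -0.4  3.7]
[-0.03103817  0.00837332  0.00373655]
```

servo_tool(
  series=[
    [0, -0.002, 0.0012, 0, 1],
    [0, -0.001, 0.0018, 0, 1],
    [0, -0.001, 0.0018, 0, 1],
    [0, 0, 0, 0, 1],
    [0, 0, 0, 0, 1],
  ],
  newtons=15,
)

```text
time: 20.65
ee_pos: [0.5983, -0.0501, 0.2438]
orientation: [2.437, -1.982, -0.001]
wrist_force: [0.4, 0.1, -2.7]
grip_width: 0.016
```

```bash
python3 - <<'E'
from h import *
chk('w16')
E
```

```text
inl 7161 17415 n tool [-0.001  0.455 -0.89 ] tilt to +y 27.1  side -0.1 c [-0.0001 -0.0375  0.0387] W z rng [0.022 0.067] dist TCP above top face 0.051496209944635815
dd,g 0.016965444425702577 0.057276729442147054
h 9.7 up -0.2 left -0.0 F tool [0.4 1.  3.9]
[0.00476725 0.0657492  0.01787975]
```

servo_tool(
  series=[
    [0, -0.001, 0.0017, 0, 1],
    [0, -0.001, 0.0017, 0, 1],
    [0, -0.001, 0.0018, 0, 1],
    [0, -0.001, 0.0017, 0, 1],
    [0, 0, 0, 0, 1],
    [0, 0, 0, 0, 1],
  ],
  newtons=12,
)

```text
time: 21.2
ee_pos: [0.6023, -0.0492, 0.2369]
orientation: [2.438, -1.982, -0.001]
wrist_force: [0.5, 1.4, -3.0]
grip_width: 0.0158
```

```bash
python3 - <<'E'
from h import *
chk('w17')
E
```

```text
inl 7278 18121 n tool [-0.004  0.454 -0.891] tilt to +y 27.0  side -0.2 c [ 0.0006 -0.037   0.0388] W z rng [0.017 0.065] dist TCP above top face 0.051367272189314306
dd,g 0.01689718309429889 0.05714883618441076
h 1.9 up -0.1 left -0.0 F tool [0.6 0.2 3.6]
[0.07078306 0.03120878 0.02166497]
```

servo_tool(
  series=[
    [0, -0.0005, 0.0009, 0, 1],
    [0, -0.0005, 0.0009, 0, 1],
    [0, -0.0005, 0.0009, 0, 1],
    [0, 0, 0, 0, 1],
    [0, 0, 0, 0, 1],
  ],
  newtons=12,
)

```text
time: 21.67
ee_pos: [0.6033, -0.0492, 0.2362]
orientation: [2.437, -1.981, -0.0]
wrist_force: [-7.1, -0.3, 10.4]
grip_width: 0.0159
```

```bash
python3 - <<'E'
from h import *
chk('w18')
E
```

```text
inl 7128 18146 n tool [ 0.     0.458 -0.889] tilt to +y 27.2  side 0.0 c [-0.0005 -0.0371  0.0383] W z rng [0.017 0.064] dist TCP above top face 0.051005681871931635
dd,g 0.017569992072585708 0.05678399576876749
h 1.0 up -0.2 left -0.1 F tool [ -0.8   8.1 -10.6]
[-0.01980414  1.24505412  0.06589012]
```

servo_tool(
  series=[
    [0, 0.0015, 0.0005, 0, 1],
    [0, 0.0015, 0.0005, 0, 1],
    [0, 0.001, 0, 0, 1],
    [0, 0, 0, 0, 1],
    [0, 0, 0, 0, 1],
  ],
  newtons=10,
)

```text
time: 22.13
ee_pos: [0.6, -0.0499, 0.2339]
orientation: [-2.438, 1.982, -0.001]
wrist_force: [-2.3, 0.0, 5.3]
grip_width: 0.0157
```

```bash
python3 - <<'E'
from h import *
chk('w19')
E
```

```text
inl 7188 18334 n tool [-0.     0.497 -0.868] tilt to +y 29.8  side -0.0 c [-0.0005 -0.0388  0.0362] W z rng [0.014 0.064] dist TCP above top face 0.05065293880262866
dd,g 0.017407046473572354 0.05638831303148468
h 0.2 up -1.5 left -0.2 F tool [ 0.1  3.  -5.8]
[ 0.01651188  0.31106178 -0.04438723]
```

Tilt is 29.8° and h is 0.2 mm, so the disc looks home. Next I release, retreat and look.

servo_tool(
  series=[
    [0, 0, 0, 0, 0.4],
    [0, 0, 0, 0, 0],
    [0, 0, 0, 0, -0.5],
    [0, 0, 0, 0, -1],
    [0, 0, 0, 0, -1],
    [0, 0, -0.02, 0, -1],
    [0, 0, -0.04, 0, -1],
    [0, 0.02, -0.04, 0, -1],
    [0, 0.03, -0.04, 0, -1],
    [0, 0.03, -0.03, 0, -1],
  ],
)

```text
time: 23.02
ee_pos: [0.5284, -0.0647, 0.3955]
orientation: [-2.438, 1.98, -0.002]
wrist_force: [0.3, -1.3, 0.8]
grip_width: 0.0791
```

servo_tool(
  series=[
    [0, 0.02, 0, 0, -1],
    [0, 0, 0, 0, -1],
    [0, 0, 0, 0, -1],
    [0, 0, 0, 0, -1],
  ],
)

```text
time: 23.35
ee_pos: [0.5091, -0.0687, 0.3929]
orientation: [2.437, -1.982, -0.001]
wrist_force: [-1.1, 0.1, 0.5]
grip_width: 0.088
```

```bash
python3 - <<'E'
from h import *
snap('wrist','w20'); snap('top','t3'); C,im,d=snap('side','s5')
cv2.imwrite('pics/s5c.png',cv2.resize(im[130:310,190:430],(800,600)))
C,im,d=load('w20'); S=np.array([.6140,-.0468,.1789]); n0=np.array([-.4916,-.1031,.8647]); e1=np.array([.8463,.1775,.5023]); e2=np.cross(n0,e1)
v,u=np.mgrid[0:300,150:500]; uv=np.c_[u.ravel(),v.ravel()]; P=pts(C,d,uv); g=im[uv[:,1],uv[:,0]].astype(int)
h=(P-S)@n0; r=np.hypot((P-S)@e1,(P-S)@e2)
k=(r>.03)&(r<.07)&(abs(h)<.02)&(g.min(1)>100); Q=P[k]; c=Q.mean(0); n=np.linalg.svd(Q-c,full_matrices=False)[2][2]; n*=np.sign(n[2]); print('top face n',n,'angle to axis',np.degrees(np.arccos(n@n0)),'h centre mm',1e3*((c-S)@n)/(n0@n), 'std',((Q-c)@n).std())
k=(r<.04)&(h>.06)&(h<.08); q=np.c_[(P[k]-S)@e1,(P[k]-S)@e2]*1000; print('bar top',np.median(h[k]),cv2.minAreaRect(q.astype(np.float32)))
for T in ['t0','t3']:
    C,im,d=load('top0' if T=='t0' else T)
    print(T,[pts(C,d,p).round(3)[0].tolist() for p in [(453,190),(297,289),(188,197)]], np.abs(im.astype(int)-load('top0')[1])[180:235,155:220].mean())
    v,u=np.mgrid[250:320,390:462]; uv=np.c_[u.ravel(),v.ravel()]; P=pts(C,d,uv); 
    k=(P[:,2]>.06)&(P[:,2]<.09); print('tray bar',k.sum(),P[k].mean(0) if k.any() else 0)
    k=(P[:,2]>.0065)&(P[:,2]<.014)&(np.linalg.norm(P[:,:2]-[.465,-.318],axis=1)<.07); Q=P[k]
    if T=='t3': cc=Q.mean(0); print('grating n',np.linalg.svd(Q-cc,full_matrices=False)[2][2],cc)
E
```

```text
top face n [-0.48640136 -0.10082965  0.86789809] angle to axis 0.34448209049457706 h centre mm 4.850511606532662 std 0.0015388685659347991
bar top 0.06965801833063229 ((-1.1014213562011719, -0.20401954650878906), (15.924832344055176, 50.38105773925781), 89.91449737548828)
t0 [[0.7, -0.381, 0.131], [0.436, 0.035, 0.07], [0.692, 0.343, 0.054]] 0.0
tray bar 0 0
t3 [[0.701, -0.382, 0.126], [0.436, 0.035, 0.07], [0.688, 0.34, 0.071]] 2.134918414918415
tray bar 127 [ 0.45917544 -0.3174418   0.07202347]
grating n [ 1.04359644e-03  8.11472377e-05 -9.99999452e-01] [ 0.46478684 -0.31741823  0.00961503]
```

View pics/s5c.png

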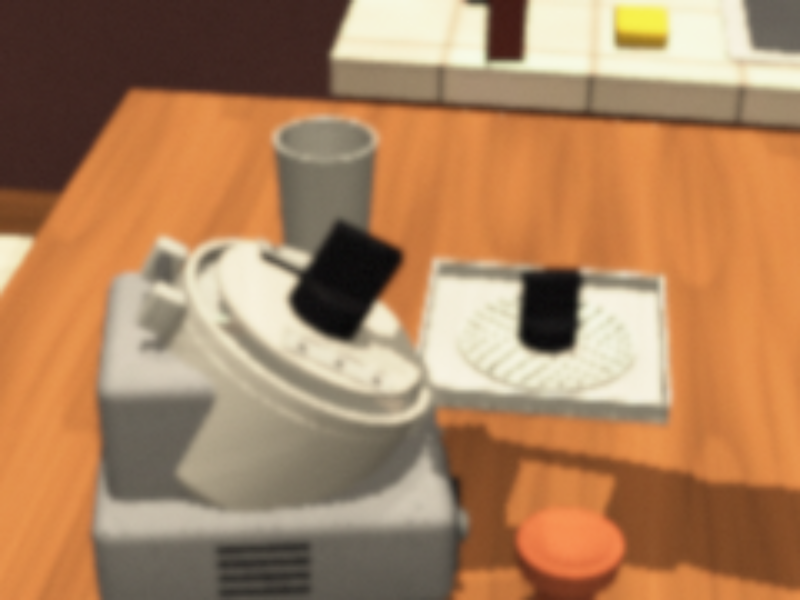

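```bash
python3 -c "
from station import manip
print(manip.state()['time']); print(manip.sign_off())"
```

```text
23.5
the job is handed in; nothing more can be done
None
```

The changeover is done and handed in at 23.5 s of the 64 s allowed. The grating disc is in the tray, the slicing disc is on the shaft, and both are released.

- **Grating disc:** pulled up along the leaning shaft and tipped flat as it went into the tray. It lies level to within about 0.1°, finger bar up, and it is inside the tray walls.
- **Slicing disc:** gripped off-centre, so gravity tilted it to about 16°. I tilted it the rest of the way against the shaft's nose, turned it to line up with the splines and slid it home. Its face is within 0.3° of the shaft's axis. The bar top stands 69.7 mm above the shoulder, against a nominal 70 mm and the same as the grating disc at the start.
- **Disagreement on seating:** the direct reading of the face height was 4.9 mm against a nominal 4 mm, which I put down to depth noise. I trusted the bar height, because it matched the earlier disc.
- **Tin and bowl:** before and after readings agree, apart from 5 mm in height on the tin's slanted inner wall, with its x and y unchanged to 1 mm.
- **Tub:** one depth reading came out 17 mm higher than at the start (71 mm, then 54 mm before). The picture there had barely changed and the arm never went near it, so I took this as depth noise and did not re-measure it.

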